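# Release a bonded lens from a left-hand-thread clamp

### The job

The clear dome lens is held under the foot of the bonding clamp, whose crank knob has a left-hand thread. Loosen the knob by turning it clockwise (seen from above) all the way until it bears on its stop with about 10 N at the crank peg (at least 7 N for a moment, and never over 13 N on the peg in either direction). Only then let go of it and draw the slide fully out by its upright tab, so that the lens comes out from under the foot still sitting in its nest. Do not touch the lens, and leave the other things on the bench where they are.

Things in the scene. Friction and masses are not known exactly. Their poses are not given: they have to be found in the camera images.
- clamp: Bonding clamp screwed to the bench: grey base plate 245x94x12 mm, an aluminium bridge (92 mm across y, top 84 mm up) with a vertical spindle. Origin on the bench under the spindle axis, z up. The slide draws out along the clamp's -x. The knob sits on the spindle above the bridge and turns about the vertical through the origin; its hub is 48 mm across.
- knob: Hub of the captive left-hand knob, black, 48 mm across, top 107 mm up; clockwise from above loosens. Origin as the clamp's. Dead tight to the hard loose stop is 3.0 rad; it starts 0 to 0.7 rad off dead tight, at random, in any direction. Running friction 0.2 N m (4 N at the peg); it stays where left. x points along the arm when the arm is unloaded.
- crank: Crank arm on the hub, x along the arm towards the peg. It is sprung like a torque arm, 6 N m per rad: about 0.03 rad off the hub's x while the knob runs, 0.058 rad at 7 N on the peg, 0.108 rad at 13 N, the most allowed. Held on the stop the knob itself cannot turn, only the arm bends.
- crank_peg (a point): Centre of the top of the upright steel peg at the end of the crank arm: 14 mm across, 50 mm tall, 50 mm from the spindle axis, top 156 mm above the bench. It stays at its height while the knob turns.
- foot_face (a point): Centre of the lower rim of the clamp foot, a steel cup 33 mm across on the spindle. 46.4 mm above the clamp's origin when dead tight, 49.4 mm at the loose stop (1 mm a radian). When tight its rim reaches 2 mm down round the top of the lens and so holds lens and slide.
- slide (a joint): Travel of the slide in m: 0 is fully in (nest under the foot), 0.060 is fully out against a hard stop. Friction is about 2 N; it stays where it is left.
- pull_tab (a point): Centre of the top of the slide's upright black tab, a plate 9 mm thick (along the slide), 20 mm wide and 52 mm clear above the slide, whose top is 80 mm above the bench. It stands 115 mm in front (clamp -x) of the lens nest. Grip it across its 20 mm width, so that the gripper body stays clear of the crank peg.
- nest (a point): Centre of the floor of the round nest on the slide, 26 mm above the bench: 36 mm inside, wall 5 mm high.
- dome: The clear plastic dome lens in the nest, 34 mm across and 22 mm high; origin at the centre of its underside, z up.
- dome_b: Bystander: another clear dome lens of the same size lying on the bench; origin at the centre of its underside.
- reel: Bystander: reel of solder with dark flanges, 57 mm across and 32 mm high, standing on a flange; origin at the centre of its underside.
- brush: Bystander: wooden flux brush 125 mm long, 12 mm wide, 21 mm high, lying on the bench; origin at the middle of its underside, length along its y.

How it is judged:
By the outcome, as a careful person would: the job done as asked, in the order asked, and still so for the second after the job is handed in, with the robot touching nothing.
It also fails if it takes over 67 s, if anything falls off the work surface, if the arm or the gripper's body presses on something with over 40 N, if the wrist force passes 120 N, or if a joint passes its speed limit or range.

### The arm

A 7-joint arm with a two-finger parallel gripper is mounted at the origin on the work surface; the furniture and walls round the work are solid. World frame = base frame: x ahead of the robot, y to its left, z up, the work surface at z = 0. Lengths are in m, angles in rad, forces in N, time in s.
With the tool pointing down it reaches from about 0.425 to 0.875 m from the base axis. Payload 4.7 kg.
Tool frame: the origin (TCP) lies at the centre of the arm's flange, where the gripper is bolted on; the fingertips stand 182 mm ahead of it and the grasp point (between the pads) lies 164 mm ahead of it; x points along the fingers, y is the direction in which the jaws open and shut, and the axes are right-handed (so a half turn about x gives the same grasp; the last joint's range is limited). The gripper opens to 87 mm and grips with 3 to 60 N. Pads are 19 mm wide; open, the fingers measure 117 mm over their backs; the gripper's body (75 mm by 190 mm) begins 51 mm behind the grasp point.
Start: joints at [-1.247, 0.321, -0.07, 1.45, 0.023, 1.371, -0.057], TCP at [0.198, 0.619, 0.405] pointing down, gripper open.
Joint ranges: [-2.86, 2.86], [-0.3, 2.09], [-1.38, 1.24], [0.06, 2.45], [-1.56, 4.7], [0.09, 2.05], [-2.69, 2.69]. Speed limits (rad/s): [2.57, 2.57, 3.14, 3.14, 3.14, 3.14, 3.14].

### API

Orientations are given as a rotation vector (axis times angle).
In Python, from bench import ctrl gives the robot as it stands.
- The arm moves only by the shell command python3 -m crank 'ROWS' [FORCE]. ROWS is JSON, one flat list of numbers, 7 for each row, row after row: the shift along the tool's x, y, z in mm, then the turn, a rotation vector about the tool's x, y, z in rad, then the finger opening in mm, from 0 to 87. A call has exactly 5 rows; each row shifts and turns the commanded pose from where the row before left it, along the tool's axes as they then stand; what a row does not reach is not made up. A row lasts 1/8 s, in which the tool goes at most 62.5 mm and 10.7 degrees, less where a joint would pass 70% of its speed; a pose out of reach is approached as far as the arm can. A call with a gripper value outside its range is refused whole. The fingers move at their own pace and stop on an object; FORCE is the grip in N (left out, the last holds). Time passes only in rows, so rows that do not move let the fingers close, or fill a call up. It gives the time, the measured TCP pose, the force and the opening at its end, in the units of the state.
- ctrl.get_state(): the state, without advancing time (a new reading comes with each control period).
- ctrl.get_image(name): name is "scene" or "top"; returns the picture (420x560x3 uint8, red, green, blue); there is no depth.
- ctrl.camera_params(name): a dict with "K" (3x3 intrinsics, pixels), "k1" (the pictures are not rectified: a ray, as slopes to the right and down, at radius r is drawn at 1 + k1 r^2 times it, then the intrinsics apply), "world_to_cam" (4x4, takes a point from world to camera coordinates). Camera axes: x right, y down, z forward; pixel columns grow to the right and rows downward; lengths in m; the calibration is good to about 2 mm. A picture is of the moment at which its call begins. camera_params takes no time and is no camera call.
- ctrl.close_job(): hands the job in, once; it reports no verdict.
Trained networks look in the newest picture that a camera, given by its name, has taken for a name from the list of things; names that differ only in an ending like _2 or _b are one class to them, and where a whole thing is asked for, a point or a joint stands for the part that bears it (a point fixed in the world has none). Each returns a list of dicts, best first, with "confidence" (0 to 1); they miss things now and then, are a little off and sometimes report something else, mostly with a low value. They report only what shows in the picture. A call takes as long as a camera call.
- ctrl.regions_of(camera, target): "region" (420x560 bool, what is visible of it) and "at" ([column, row] in pixels, amid what is visible of it).
- ctrl.mark_of(camera, target): "at" ([column, row] in pixels: a listed point, or the origin of a listed thing).
The state is a dict: "time": time; "joint_positions": joint angles; "qd": joint speeds; "joint_torque": joint torques, N m; "position": TCP position; "tool_rot": TCP orientation; "ft_force": force on the tool from outside, world axes, zero at the start; "torque": the same for the moment, N m; "grip_width": opening from 0.0 (shut) to 1.0 (fully open).
Only numpy, scipy, OpenCV 4.12 (cv2) and the standard library are available. Lean on these libraries where they do the work, as an engineer would, in place of code of your own. Each camera call takes 0.05 s, during which the arm holds its last target.

## Working session

There is one attempt and no reset: what is moved stays moved. The work goes in short steps, Python scripts to look and compute and a shell command to move; the robot and the scene stay as the last step left them, time stands still between calls to the robot, and variables do not carry over. Pictures are saved under pics/ and viewed, and the job is handed in when it is done.

```bash
ls -la; mkdir -p pics
python3 - <<'E'
from bench import ctrl
import cv2,numpy as np
np.set_printoptions(precision=4,suppress=True)
s=ctrl.get_state()
for k,v in s.items(): print(k,v)
for n in ("scene","top"):
    im=ctrl.get_image(n); cv2.imwrite(f"pics/{n}0.png",im[:,:,::-1])
    print(n,ctrl.camera_params(n))
    for t in ("crank_peg","clamp","pull_tab","nest","knob","dome","foot_face","reel","brush"):
        print(t,[(np.round(d['at'],1),round(d['confidence'],2)) for d in ctrl.mark_of(n,t)[:3]])
E
```

```text
total 12
drwxr-xr-x  3 agent agent 4096 Dec  6 15:13 .
drwxr-xr-x 23 root  root  4096 Dec  6 15:13 ..
drwxr-xr-x  2 agent agent 4096 Dec  6 15:13 pics
time 0.0
joint_positions [-1.2469  0.3218 -0.0701  1.4517  0.0226  1.3708 -0.0569]
qd [ 0.0008  0.0003 -0.0002  0.0005  0.0017  0.0002  0.0015]
joint_torque [ -0.0007 -49.1279  -0.4042 -31.2531  -0.0639   0.0436   0.0002]
position [0.1982 0.6188 0.4036]
tool_rot [ 0.2417  1.5573 -0.2447]
ft_force [-0.586  -0.7745 -0.9679]
torque [-0.0193  0.0422  0.0446]
grip_width 1.0004925305725805
scene {'K': array([[500.5557,   0.    , 280.0508],
       [  0.    , 500.5557, 207.7217],
       [  0.    ,   0.    ,   1.    ]]), 'k1': -0.1055091979407421, 'world_to_cam': array([[ 0.8095, -0.5869,  0.0156, -0.4206],
       [-0.4973, -0.6995, -0.5132,  0.226 ],
       [ 0.3121,  0.4077, -0.8581,  0.9862],
       [ 0.    ,  0.    ,  0.    ,  1.    ]])}
crank_peg [(array([285.1, 250.4]), 0.8)]
clamp [(array([309.1, 265.1]), 0.88)]
pull_tab [(array([350.7, 223.1]), 0.69)]
nest [(array([307.8, 260.2]), 0.97)]
knob [(array([303.9, 267.4]), 0.76), (array([208.
[... 269 characters left out ...]
 400.6595, 212.3357],
       [  0.    ,   0.    ,   1.    ]]), 'k1': 0.040701718509971764, 'world_to_cam': array([[-0.0148, -0.9999, -0.0071, -0.0576],
       [-0.9945,  0.0154, -0.1039,  0.4632],
       [ 0.104 ,  0.0055, -0.9946,  1.0029],
       [ 0.    ,  0.    ,  0.    ,  1.    ]])}
crank_peg [(array([335.9, 233.5]), 0.43)]
clamp [(array([326. , 217.6]), 0.82)]
pull_tab [(array([324.8, 170.3]), 0.97)]
nest [(array([325.9, 216.4]), 0.6)]
knob [(array([325.4, 215.3]), 0.86)]
dome [(array([350.8, 263.2]), 0.57), (array([265.3, 246.3]), 0.23)]
foot_face []
reel [(array([269.1, 248.7]), 0.65), (array([325.9, 215.6]), 0.55)]
brush [(array([328.3, 214.3]), 0.58), (array([210.8, 237. ]), 0.55)]
```

View pics/scene0.png

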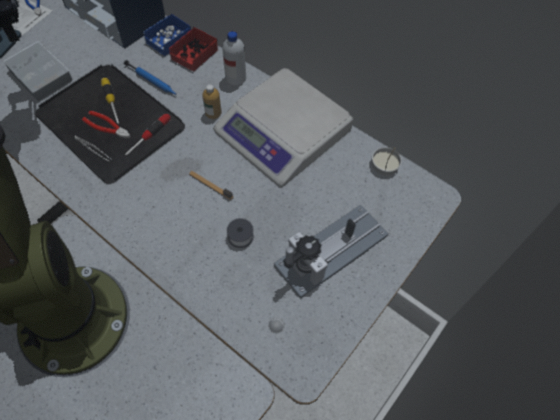

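View pics/top0.png

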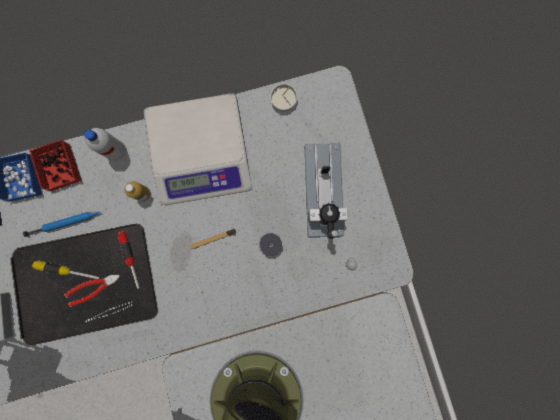

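```bash
cat > h.py <<'E'
import numpy as np,cv2
from scipy.optimize import brentq, least_squares
from scipy.spatial.transform import Rotation as R
from bench import ctrl
np.set_printoptions(precision=4,suppress=True)
C={n:ctrl.camera_params(n) for n in("scene","top")}
def proj(n,p):
    c=C[n];q=c['world_to_cam'][:3,:3]@np.asarray(p,float)+c['world_to_cam'][:3,3]
    s=q[:2]/q[2];s=s*(1+c['k1']*(s@s));return c['K'][:2,:2]@s+c['K'][:2,2]
def ray(n,uv):
    c=C[n];d=np.linalg.inv(c['K'])@np.array([uv[0],uv[1],1.])
    s0=d[:2];s=s0.copy()
    for _ in range(30): s=s0/(1+c['k1']*(s@s))
    Rm=c['world_to_cam'][:3,:3];t=c['world_to_cam'][:3,3]
    return -Rm.T@t, Rm.T@np.array([s[0],s[1],1.])
def atz(n,uv,z):
    o,d=ray(n,uv);return o+d*(z-o[2])/d[2]
E
python3 - <<'E'
from h import *
for t,z,a,b in (("peg",.156,(285.1,250.4),(335.9,233.5)),("tab",.08,(350.7,223.1),(324.8,170.3)),("knob",.0,(303.9,267.4),(325.4,215.3)),("clamp",0,(309.1,265.1),(326,217.6)),("nest",.026,(307.8,260.2),(325.9,216.4))):
    print(t,atz("scene",a,z),atz("top",b,z))
E
```

```text
peg [ 0.3955 -0.1825  0.156 ] [ 0.3994 -0.1914  0.156 ]
tab [ 0.5644 -0.1817  0.08  ] [ 0.558  -0.1792  0.08  ]
knob [ 0.4523 -0.1785  0.    ] [ 0.4551 -0.1867  0.    ]
clamp [ 0.4645 -0.1807  0.    ] [ 0.4491 -0.1881  0.    ]
nest [ 0.4605 -0.1787  0.026 ] [ 0.4498 -0.185   0.026 ]
```

Run:
```python
from h import *
print(R.from_rotvec(ctrl.get_state()['tool_rot']).as_matrix())
a=cv2.imread('pics/top0.png')[130:290,270:390]; b=cv2.imread('pics/scene0.png')[190:340,225:400]
a=cv2.resize(a,None,fx=5,fy=5,interpolation=cv2.INTER_CUBIC)[:, :]
cv2.imwrite('pics/topz.png',cv2.resize(a,(450,600)))
cv2.imwrite('pics/scz.png',cv2.resize(b,(700,600),interpolation=cv2.INTER_CUBIC))
```

```text
[[ 0.0001  0.3048  0.9524]
 [ 0.      0.9524 -0.3048]
 [-1.      0.      0.    ]]
```

View pics/topz.png

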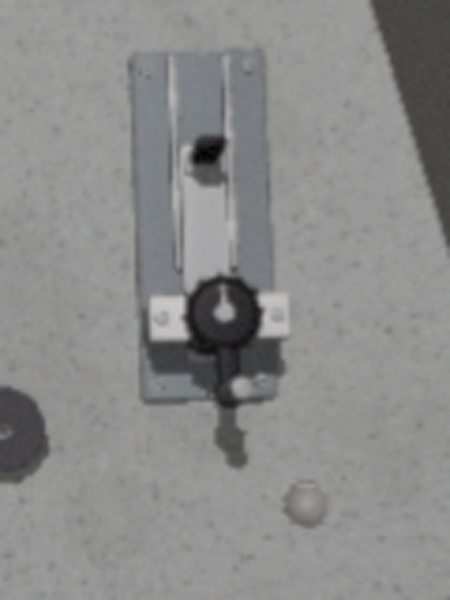

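View pics/scz.png

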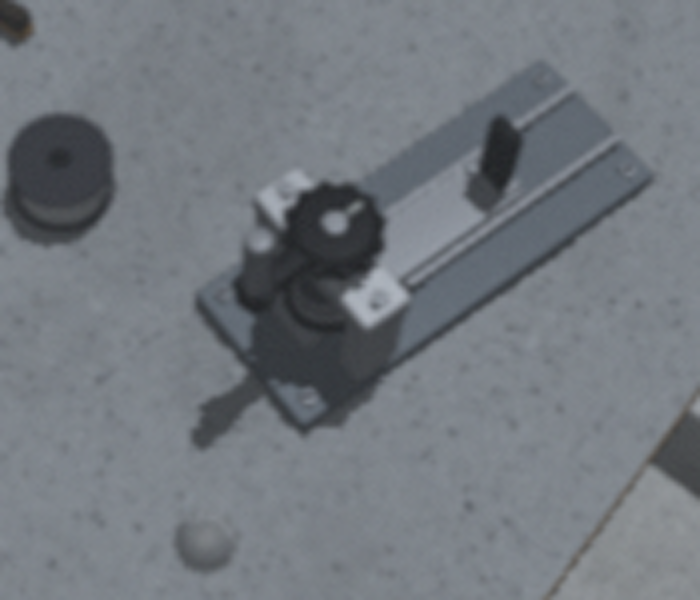

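Run:
```python
from h import *
T=lambda x,y:(270+x/3.75,130+y/3.75)
S=lambda x,y:(225+x/4,190+y/4)
cs=[atz("top",T(*p),.012) for p in((130,52),(265,50),(277,400),(142,403))]
print(np.array(cs))
sc=[atz("scene",S(*p),.012) for p in((542,60),(654,178),(305,430),(197,300))]
print(np.array(sc))
print('peg',atz("top",T(241,383),.156),atz("scene",S(260,240),.156))
print('hub',atz("top",T(223,312),.107),atz("scene",S(337,224),.107))
print('tab',atz("top",T(210,143),.080),atz("scene",S(502,122),.080))
```

```text
[[ 0.6439 -0.1358  0.012 ]
 [ 0.6436 -0.2304  0.012 ]
 [ 0.3981 -0.2312  0.012 ]
 [ 0.3974 -0.1387  0.012 ]]
[[ 0.6446 -0.1352  0.012 ]
 [ 0.6457 -0.2281  0.012 ]
 [ 0.4039 -0.2321  0.012 ]
 [ 0.4014 -0.142   0.012 ]]
peg [ 0.4025 -0.1879  0.156 ] [ 0.4032 -0.187   0.156 ]
hub [ 0.4497 -0.1844  0.107 ] [ 0.4539 -0.1833  0.107 ]
tab [ 0.5633 -0.1823  0.08  ] [ 0.568  -0.1768  0.08  ]
```

Run:
```python
from h import *
def tri(a,b):
    o1,d1=ray("scene",a);o2,d2=ray("top",b)
    A=np.stack([d1,-d2],1);s=np.linalg.lstsq(A,o2-o1,rcond=None)[0]
    return (o1+d1*s[0]+o2+d2*s[1])/2,np.linalg.norm(o1+d1*s[0]-o2-d2*s[1])
print('bottle',tri((233,36),(92,133)))
print('brown',tri((211,89),(130,188)))
print('peg',tri((290,250),(334.3,232.1)))
p0=np.array([.198,.619,.404]);Rm=R.from_rotvec(ctrl.get_state()['tool_rot']).as_matrix()
for p in [(.40,.40,.42),(.50,.15,.42),(.4025,-.1875,.40)]:
    d=np.array(p)-p0;print(Rm.T@d*1000);p0=np.array(p)
```

```text
bottle (array([0.6357, 0.3569, 0.1516]), np.float64(0.0026250086618378825))
brown (array([0.5211, 0.2893, 0.0936]), np.float64(0.004206537430734442))
peg (array([ 0.4025, -0.1877,  0.158 ]), np.float64(6.220027617840399e-05))
[ -15.9938 -147.0081  259.1406]
[  -0.0004 -207.6235  171.4423]
[  19.986  -351.1593   10.0096]
```

```bash
python3 -m crank '[-3.2,-29.4,51.8,0,0,0,87,-3.2,-29.4,51.8,0,0,0,87,-3.2,-29.4,51.8,0,0,0,87,-3.2,-29.4,51.8,0,0,0,87,-3.2,-29.4,51.8,0,0,0,87]' 20; python3 -c "
from h import *
s=ctrl.get_state();print(s['joint_positions'])"
```

```text
time: 1.62
position: [0.4011, 0.3984, 0.4212]
tool_rot: [0.244, 1.557, -0.242]
ft_force: [0.4, 0.4, -0.1]
grip_width: 1.002
[-0.9205  0.1318  0.1009  1.6472 -0.0136  1.3624  0.4434]
```

```bash
python3 -m crank '[0,-41.5,34.3,0,0,0,50,0,-41.5,34.3,0,0,0,50,0,-41.5,34.3,0,0,0,50,0,-41.5,34.3,0,0,0,30,0,-41.5,34.3,0,0,0,30]' 40; python3 -c "
from h import *
s=ctrl.get_state();print(s['joint_positions'])"
```

```text
time: 2.25
position: [0.5005, 0.1484, 0.4211]
tool_rot: [0.244, 1.556, -0.242]
ft_force: [0.5, 0.3, 0.7]
grip_width: 0.517
[-0.6516  0.0342  0.3217  1.7534 -0.0114  1.3546  0.9334]
```

```bash
python3 -m crank '[4,-60,1.8,0,0,0,30,4,-60,1.8,0,0,0,30,4,-60,1.8,0,0,0,30,4,-60,1.8,0,0,0,30,4,-60,1.8,0,0,0,30]' 40; python3 -m crank '[0,-49.8,0,0,0,0,30,0,0,0,-0.126,0,0,30,0,0,0,-0.126,0,0,30,0,0,0,-0.125,0,0,30,0,0,0,0,0,0,30]'
python3 - <<'E'
from h import *
s=ctrl.get_state();print(s['joint_positions'],s['position'],R.from_rotvec(s['tool_rot']).as_matrix(),s['ft_force'],s['torque'])
for n in("scene","top"):
    im=ctrl.get_image(n);cv2.imwrite(f"pics/{n}1.png",im[:,:,::-1])
a=cv2.imread('pics/top1.png')[130:290,250:410]; b=cv2.imread('pics/scene1.png')[160:340,205:400]
cv2.imwrite('pics/z1.png',np.hstack([cv2.resize(a,(400,400),interpolation=2),cv2.resize(b,(400,400),interpolation=2)]))
E
```

```text
time: 2.88
position: [0.4163, -0.1402, 0.401]
tool_rot: [0.244, 1.556, -0.242]
ft_force: [1.1, -0.3, -1.2]
grip_width: 0.346
time: 3.5
position: [0.402, -0.1857, 0.4009]
tool_rot: [-0.051, 1.57, 0.052]
ft_force: [-0.7, 0.0, -0.7]
grip_width: 0.346
[-0.416  -0.1999  0.7073  1.9601  0.1324  1.3358  1.8871] [ 0.402  -0.1857  0.4009] [[ 0.0006 -0.0658  0.9978]
 [ 0.0004  0.9978  0.0658]
 [-1.      0.0004  0.0007]] [-0.718   0.0422 -0.6903] [0.0069 0.0447 0.0014]
```

View pics/z1.png

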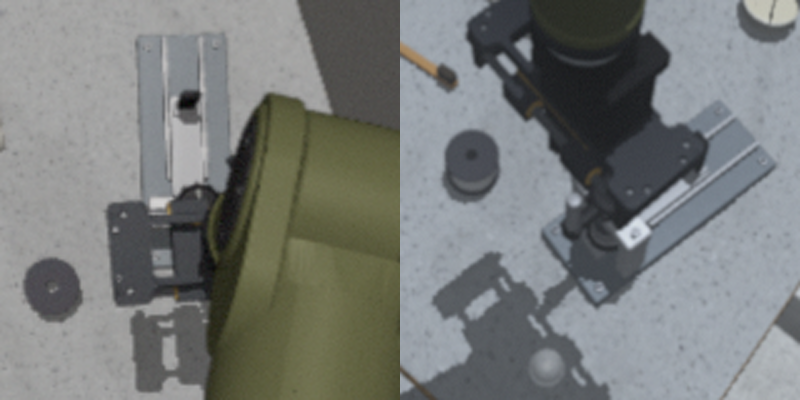

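```bash
python3 -m crank '[19.8,-1.8,0,0,0,0,30,19.8,0,0,0,0,0,30,19.8,0,0,0,0,0,30,19.8,0,0,0,0,0,30,19.8,0,0,0,0,0,30]'; python3 -m crank '[0,0,0,0,0,0,30,0,0,0,0,0,0,30,0,0,0,0,0,0,30,0,0,0,0,0,0,30,0,0,0,0,0,0,30]';  python3 - <<'E'
from h import *
s=ctrl.get_state();print(s['joint_positions'],s['position'],R.from_rotvec(s['tool_rot']).as_matrix(),s['ft_force'],s['torque'])
for n in("scene",):
    im=ctrl.get_image(n);cv2.imwrite(f"pics/{n}2.png",im[:,:,::-1])
    for t in("crank_peg","dome"):print(t,[(np.round(d['at'],1),round(d['confidence'],2)) for d in ctrl.mark_of(n,t)[:3]])
b=cv2.imread('pics/scene2.png')[160:340,205:445]
cv2.imwrite('pics/z2.png',cv2.resize(b,(800,600),interpolation=2))
E
```

```text
time: 4.22
position: [0.4022, -0.1875, 0.3012]
tool_rot: [-0.051, 1.57, 0.051]
ft_force: [-0.1, -0.5, 0.1]
grip_width: 0.346
time: 4.85
position: [0.4023, -0.1875, 0.3021]
tool_rot: [-0.053, 1.569, 0.053]
ft_force: [0.4, 0.2, 0.3]
grip_width: 0.346
[-0.4148 -0.086   0.7707  2.0904  0.0663  1.1132  1.9627] [ 0.4023 -0.1875  0.3021] [[ 0.0007 -0.0671  0.9977]
 [ 0.0002  0.9977  0.0671]
 [-1.      0.0001  0.0007]] [0.4295 0.2223 0.3077] [-0.0019  0.0124  0.002 ]
crank_peg [(array([212.9, 186.1]), 0.48)]
dome [(array([274.5, 322.9]), 0.51)]
```

View pics/z2.png

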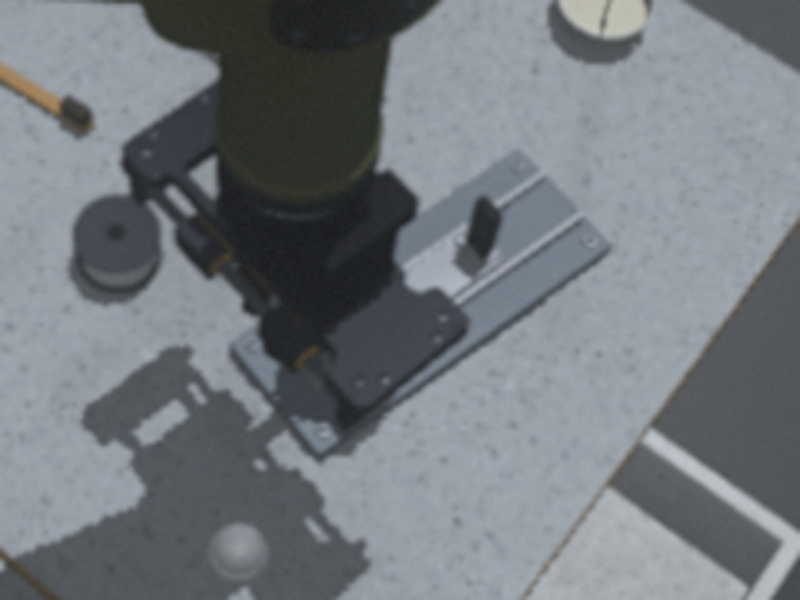

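```bash
python3 -m crank '[0,0,0,0,0,0,20,0,0,0,0,0,0,20,0,0,0,0,0,0,20,0,1,0,0,0,0,20,0,1,0,0,0,0,20]'; python3 -m crank '[0,1,0,0,0,0,20,0,1,0,0,0,0,20,0,0.5,0,0,0,0,20,0,0,0,0,0,0,20,0,0,0,0,0,0,20]'
cat >> h.py <<'E'
def st(verbose=True):
    F=[];
    s=ctrl.get_state();M=R.from_rotvec(s['tool_rot']).as_matrix()
    ft=M.T@s['ft_force']; tq=M.T@s['torque']
    S=np.array([.452,-.1842]);p=s['position'][:2]-S
    print('t',s['time'],'pos',s['position'],'Ftool',ft,'Ttool',tq,'yaw y',np.degrees(np.arctan2(M[1,1],M[0,1])).round(2),'polar',np.hypot(*p).round(4),np.degrees(np.arctan2(p[1],p[0]))%360,'open',round(s['grip_width']*87,1),'q7',s['joint_positions'].round(3), 'tilt',M[2,1:])
    return s
E
python3 -c "
from h import *
st()"
```

```text
time: 5.62
position: [0.4021, -0.1854, 0.3017]
tool_rot: [-0.053, 1.57, 0.053]
ft_force: [0.3, -0.1, 0.0]
grip_width: 0.228
time: 6.25
position: [0.4019, -0.1831, 0.3018]
tool_rot: [-0.053, 1.57, 0.053]
ft_force: [0.5, -0.8, 0.0]
grip_width: 0.225
t 6.25 pos [ 0.4019 -0.1831  0.3018] Ftool [-0.0052 -0.79    0.4458] Ttool [-0.0148  0.0381 -0.0907] yaw y 93.85 polar 0.0501 178.71959932284355 open 19.6 q7 [-0.419 -0.092  0.763  2.095  0.071  1.114  1.949] tilt [-0.0001  0.0001]
```

```bash
python3 -m crank '[0,1,0,0,0,0,20,0,2,0.2,0.04,0,0,20,0,4.98,0.55,0.1,0,0,20,0,4.98,0.55,0.1,0,0,20,0,4.98,0.55,0.1,0,0,20]';  python3 -c "
from h import *
st()"
```

```text
time: 6.88
position: [0.4045, -0.1663, 0.3018]
tool_rot: [0.215, 1.559, -0.219]
ft_force: [0.5, -4.5, -1.4]
grip_width: 0.234
t 6.875 pos [ 0.4045 -0.1663  0.3018] Ftool [ 1.4521 -4.2254  1.729 ] Ttool [ 0.0424 -0.3323 -0.8992] yaw y 74.14 polar 0.0508 159.35099655662796 open 20.4 q7 [-0.411 -0.099  0.714  2.103  0.075  1.114  1.562] tilt [-0.0022  0.0011]
```

```bash
python3 -m crank '[0,7.44,1.01,0.15,0,0,20,0,7.44,1.01,0.15,0,0,20,0,7.44,1.01,0.15,0,0,20,0,7.44,1.01,0.15,0,0,20,0,4.98,0.55,0.1,0,0,20]';  python3 -c "
from h import *
st()"
```

```text
time: 7.5
position: [0.4261, -0.1398, 0.3017]
tool_rot: [0.76, 1.433, -0.764]
ft_force: [-2.3, -4.4, 1.1]
grip_width: 0.228
t 7.5 pos [ 0.4261 -0.1398  0.3017] Ftool [-1.0459 -4.3603  2.3633] Ttool [ 0.0143 -0.6874 -0.9124] yaw y 34.02 polar 0.0514 120.28002432427633 open 19.9 q7 [-0.399 -0.058  0.644  2.078  0.042  1.111  0.82 ] tilt [-0.0022  0.0016]
```

```bash
python3 -m crank '[0,7.44,1.2,0.15,0,0,20,0,7.44,1.2,0.15,0,0,20,0,7.44,1.2,0.15,0,0,20,0,7.44,1.2,0.15,0,0,20,0,4.98,0.55,0.1,0,0,20]';  python3 -c "
from h import *
st()"; python3 -m crank '[0,4.98,0.6,0.1,0,0,20,0,4.98,0.6,0.1,0,0,20,0,4.98,0.6,0.1,0,0,20,0,2.49,0.25,0.05,0,0,20,0,0,0,0,0,0,20]';  python3 -c "
from h import *
st()"
```

```text
time: 8.12
position: [0.4595, -0.1334, 0.3013]
tool_rot: [1.285, 1.159, -1.29]
ft_force: [-3.3, -1.7, 1.3]
grip_width: 0.229
t 8.125 pos [ 0.4595 -0.1334  0.3013] Ftool [-1.2843 -3.1022  2.0254] Ttool [-0.0617 -0.5131 -0.9977] yaw y -6.08 polar 0.0513 81.59820971036125 open 19.9 q7 [-0.394  0.028  0.635  2.012 -0.017  1.111  0.143] tilt [-0.0038  0.0009]
time: 8.75
position: [0.4759, -0.1389, 0.3012]
tool_rot: [1.532, 0.963, -1.537]
ft_force: [-3.5, -1.8, 0.9]
grip_width: 0.23
t 8.75 pos [ 0.4759 -0.1389  0.3012] Ftool [-0.9359 -2.3363  3.102 ] Ttool [-0.0069 -0.6761 -0.8218] yaw y -25.88 polar 0.0512 62.18672878521437 open 20.0 q7 [-0.393  0.074  0.653  1.974 -0.05   1.112 -0.171] tilt [-0.0032  0.0013]
```

```bash
cat >> h.py <<'E'
def avg(n=4):
    A=[]
    for i in range(n):
        s=ctrl.get_state();M=R.from_rotvec(s['tool_rot']).as_matrix()
        A.append(np.r_[M.T@s['ft_force'],M.T@s['torque']])
        if i<n-1: ctrl.get_image("scene")
    A=np.array(A);m=A.mean(0)
    print('F avg',m[:3],'T avg',m[3:],'Fy~Tz/.164',m[5]/.164,'Fz~',-m[4]/.164,'sd',A.std(0)[:3])
E
python3 -c "
from h import *
avg()"
python3 -m crank '[0,0,0.4,0,0,0,20,0,0,0.4,0,0,0,20,0,0.5,0.4,0.01,0,0,20,0,0.5,0.05,0.01,0,0,20,0,0,0,0,0,0,20]';  python3 -c "
from h import *
st();avg()"
```

```text
F avg [-0.6557 -3.4355  2.9883] T avg [-0.0146 -0.7384 -0.8331] Fy~Tz/.164 -5.080079131166889 Fz~ 4.502309125177154 sd [0.5171 0.668  0.1323]
time: 9.52
position: [0.4771, -0.1399, 0.3015]
tool_rot: [1.548, 0.949, -1.548]
ft_force: [-2.6, 1.9, -2.5]
grip_width: 0.23
t 9.525 pos [ 0.4771 -0.1399  0.3015] Ftool [ 2.5222 -3.1278 -0.4828] Ttool [ 0.0308 -0.0258 -0.9223] yaw y -27.03 polar 0.0509 60.406513812164405 open 20.0 q7 [-0.392  0.076  0.655  1.972 -0.053  1.11  -0.187] tilt [-0.0004 -0.0005]
F avg [ 2.808  -4.038  -0.5495] T avg [ 0.0048 -0.0038 -0.9176] Fy~Tz/.164 -5.595388942557666 Fz~ 0.023158260355155415 sd [0.1818 0.6586 0.4549]
```

```bash
cat >> h.py <<'E'
def q():
    s=ctrl.get_state();M=R.from_rotvec(s['tool_rot']).as_matrix()
    f=M.T@s['ft_force'];t=M.T@s['torque'];p=s['position'][:2]-np.array([.452,-.1842])
    print('F',f.round(2),'T',t.round(3),'Fy_from_T',(t[2]/.225).round(2),'yaw',np.degrees(np.arctan2(M[1,1],M[0,1])).round(2),'pol',(np.hypot(*p)*1000).round(2),np.degrees(np.arctan2(p[1],p[0])).round(2))
E
for i in 1; do python3 -m crank '[0,0.5,0.03,0.01,0,0,20,0,0.5,0.03,0.01,0,0,20,0,0.5,0.03,0.01,0,0,20,0,0.5,0.03,0.01,0,0,20,0,0.5,0.03,0.01,0,0,20]' >/dev/null; python3 -c "from h import *;q()"; done
python3 -m crank '[0,0.5,0.03,0.01,0,0,20,0,0.5,0.03,0.01,0,0,20,0,0.5,0.03,0.01,0,0,20,0,0.5,0.03,0.01,0,0,20,0,0.5,0.03,0.01,0,0,20]' >/dev/null; python3 -c "from h import *;q()"
```

```text
F [ 3.52 -4.42 -1.98] T [-0.022  0.292 -0.894] Fy_from_T -3.97 yaw -29.94 pol 50.68 57.32
F [ 2.9  -3.87 -2.17] T [ 0.027  0.398 -1.001] Fy_from_T -4.45 yaw -32.81 pol 50.57 54.47
```

```bash
python3 -m crank '[0,0.5,0,0.01,0,0,20,0,0.5,0,0.01,0,0,20,0,0.5,0,0.01,0,0,20,0,0.5,0,0.01,0,0,20,0,0.5,0,0.01,0,0,20]' >/dev/null; python3 -c "from h import *;q()"
python3 -m crank '[0,0.5,0,0.01,0,0,20,0,0.5,0,0.01,0,0,20,0,0.5,0,0.01,0,0,20,0,0.5,0,0.01,0,0,20,0,0.5,0,0.01,0,0,20]' >/dev/null; python3 -c "from h import *;q()"
```

```text
F [ 3.09 -4.16 -2.16] T [ 0.001  0.304 -0.918] Fy_from_T -4.08 yaw -35.68 pol 50.56 51.6
F [ 2.48 -3.96 -1.98] T [-0.006  0.067 -0.972] Fy_from_T -4.32 yaw -38.55 pol 50.57 48.75
```

```bash
python3 -m crank '[0,0.5,0.02,0.01,0,0,20,0,0.5,0.02,0.01,0,0,20,0,0.5,0.02,0.01,0,0,20,0,0.5,0.02,0.01,0,0,20,0,0.5,0.02,0.01,0,0,20]' >/dev/null; python3 -c "from h import *;q()"
```

```text
F [ 2.4  -3.73 -0.4 ] T [-0.009 -0.139 -0.929] Fy_from_T -4.13 yaw -41.41 pol 50.58 45.93
```

```bash
python3 -m crank '[0,0.5,0.02,0.01,0,0,20,0,0.5,0.02,0.01,0,0,20,0,0.5,0.02,0.01,0,0,20,0,0.5,0.02,0.01,0,0,20,0,0.5,0.02,0.01,0,0,20]' >/dev/null; python3 -c "from h import *;q()"
```

```text
F [ 1.32 -4.23  2.02] T [-0.01  -0.435 -0.827] Fy_from_T -3.68 yaw -44.28 pol 50.59 43.11
```

```bash
python3 -m crank '[0,0.5,0.06,0.01,0,0,20,0,0.5,0.06,0.01,0,0,20,0,0.5,0.04,0.01,0,0,20,0,0.5,0.04,0.01,0,0,20,0,0.5,0.03,0.01,0,0,20]' >/dev/null; python3 -c "from h import *;q()"
```

```text
F [ 0.72 -4.19  1.65] T [-0.033 -0.615 -0.837] Fy_from_T -3.72 yaw -47.14 pol 50.51 40.31
```

```bash
python3 -m crank '[0,0.5,0.05,0.01,0,0,20,0,0.5,0.05,0.01,0,0,20,0,0.5,0.04,0.01,0,0,20,0,0.5,0.04,0.01,0,0,20,0,0.5,0.04,0.01,0,0,20]' >/dev/null; python3 -c "from h import *;q()"
```

```text
F [ 1.09 -4.01  2.39] T [-0.014 -0.731 -0.825] Fy_from_T -3.67 yaw -50.0 pol 50.55 37.49
```

```bash
python3 -m crank '[0,0.5,0.05,0.01,0,0,20,0,0.5,0.05,0.01,0,0,20,0,0.5,0.04,0.01,0,0,20,0,0.5,0.04,0.01,0,0,20,0,0.5,0.04,0.01,0,0,20]' >/dev/null; python3 -c "from h import *;q()"
```

```text
F [ 1.76 -3.75  3.  ] T [-0.033 -0.751 -0.833] Fy_from_T -3.7 yaw -52.86 pol 50.46 34.68
```

```bash
python3 -m crank '[0,0.5,0.2,0.01,0,0,20,0,0.5,0.2,0.01,0,0,20,0,0.5,0.1,0.01,0,0,20,0,0.5,0.04,0.01,0,0,20,0,0.5,0.04,0.01,0,0,20]' >/dev/null; python3 -c "from h import *;q()"
```

```text
F [-0.86 -7.    2.55] T [-0.055 -0.826 -1.443] Fy_from_T -6.41 yaw -55.7 pol 50.21 32.54
```

```bash
python3 -c "
from h import *
avg(5);q()"
```

```text
F avg [-0.6321 -6.5153  2.5786] T avg [-0.0447 -0.78   -1.3823] Fy~Tz/.164 -8.428523100510256 Fz~ 4.755823731412262 sd [0.2795 0.3136 0.218 ]
F [-0.85 -6.25  2.53] T [-0.03  -0.76  -1.339] Fy_from_T -5.95 yaw -55.68 pol 50.24 32.58
```

```bash
python3 -m crank '[0,0.4,0.1,0.004,0,0,20,0,0.3,0.1,0.004,0,0,20,0,0.3,0.1,0.004,0,0,20,0,0,0,0,0,0,20,0,0,0,0,0,0,20]' >/dev/null; python3 -c "
from h import *
q();avg(4);q()"
```

```text
F [-1.45 -8.14  2.31] T [-0.009 -0.695 -1.616] Fy_from_T -7.18 yaw -56.35 pol 50.16 31.85
F avg [-0.8158 -7.5832  2.319 ] T avg [-0.0294 -0.7059 -1.5886] Fy~Tz/.164 -9.686647635491944 Fz~ 4.304199154943878 sd [0.372  0.3766 0.3429]
F [-0.68 -7.37  2.66] T [-0.048 -0.714 -1.551] Fy_from_T -6.9 yaw -56.35 pol 50.17 31.85
```

```bash
python3 -m crank '[0,0.5,0.1,0.004,0,0,20,0,0.5,0.1,0.004,0,0,20,0,0.4,0.1,0.004,0,0,20,0,0,0,0,0,0,20,0,0,0,0,0,0,20]' >/dev/null; python3 -c "
from h import *
q();avg(4);q()"
```

```text
F [-2.56 -8.91  2.44] T [-0.023 -0.747 -1.922] Fy_from_T -8.54 yaw -57.02 pol 50.11 30.81
F avg [-1.9292 -9.0586  2.4839] T avg [-0.0356 -0.6968 -1.932 ] Fy~Tz/.164 -11.780572953700908 Fz~ 4.2486458554824225 sd [0.6222 0.4039 0.2257]
F [-2.42 -9.7   2.62] T [-0.057 -0.678 -1.95 ] Fy_from_T -8.67 yaw -57.02 pol 50.15 30.79
```

```bash
python3 -m crank '[0,0.3,0.05,0.002,0,0,20,0,0.3,0.05,0.002,0,0,20,0,0,0,0,0,0,20,0,0,0,0,0,0,20,0,0,0,0,0,0,20]' >/dev/null; python3 -c "
from h import *
q();avg(4)"
```

```text
F [-1.88 -8.68  2.05] T [-0.085 -0.697 -2.068] Fy_from_T -9.19 yaw -57.24 pol 50.16 30.33
F avg [-1.925  -9.0524  2.3612] T avg [-0.0442 -0.6932 -2.0935] Fy~Tz/.164 -12.765062767109033 Fz~ 4.226879784987912 sd [0.3333 0.2662 0.2955]
```

```bash
python3 -m crank '[0,-0.9,0,-0.005,0,0,20,0,-0.9,0,-0.005,0,0,20,0,-0.9,0,-0.005,0,0,20,0,-0.9,0,-0.005,0,0,20,0,-0.9,0,-0.005,0,0,20]' >/dev/null; python3 -c "
from h import *
q()"; python3 -m crank '[0,-0.9,0,0,0,0,22,0,-0.9,0,0,0,0,26,0,-0.9,0,0,0,0,30,0,-0.9,0,0,0,0,36,0,0,0,0,0,0,40]'; python3 -c "
from h import *
q();avg(3)"
```

```text
F [ 1.48 -4.11  0.27] T [-0.037 -0.442 -0.893] Fy_from_T -3.97 yaw -55.83 pol 49.81 34.0
time: 19.7
position: [0.4913, -0.1541, 0.302]
tool_rot: [1.883, 0.577, -1.881]
ft_force: [1.0, 0.4, -0.1]
grip_width: 0.43
F [ 0.14  0.19 -1.08] T [-0.017 -0.181  0.029] Fy_from_T 0.13 yaw -55.86 pol 49.49 37.45
F avg [-0.2472  0.2645 -0.3408] T avg [ 0.0304 -0.1705  0.0394] Fy~Tz/.164 0.2402650499282076 Fz~ 1.039413264119531 sd [0.2714 0.163  0.5956]
```

```bash
python3 -m crank '[-10,0,0,0,0,0,40,-20,0,0,0,0,0,40,-25,0,0,0,0,0,40,-25,0,0,0,0,0,40,-20,0,0,0,0,0,40]'
python3 - <<'E'
from h import *
q()
for n in("scene","top"):
    im=ctrl.get_image(n);cv2.imwrite(f"pics/{n}3.png",im[:,:,::-1])
    for t in("crank_peg","pull_tab","knob"):print(n,t,[(np.round(d['at'],1),round(d['confidence'],2)) for d in ctrl.mark_of(n,t)[:3]])
a=cv2.imread('pics/top3.png')[130:290,250:410]; b=cv2.imread('pics/scene3.png')[160:340,205:385]
cv2.imwrite('pics/z3.png',np.hstack([cv2.resize(a,(400,400),interpolation=2),cv2.resize(b,(400,400),interpolation=2)]))
E
```

```text
time: 20.42
position: [0.4911, -0.1543, 0.4036]
tool_rot: [1.884, 0.577, -1.88]
ft_force: [0.6, 0.2, -0.6]
grip_width: 0.457
F [ 0.62  0.14 -0.64] T [-0.012 -0.12  -0.01 ] Fy_from_T -0.04 yaw -55.88 pol 49.28 37.41
scene crank_peg [(array([313.7, 210.4]), 0.77)]
scene pull_tab [(array([351.8, 222.5]), 0.76)]
scene knob [(array([305.5, 266.2]), 0.71)]
top crank_peg []
top pull_tab []
top knob []
```

View pics/z3.png

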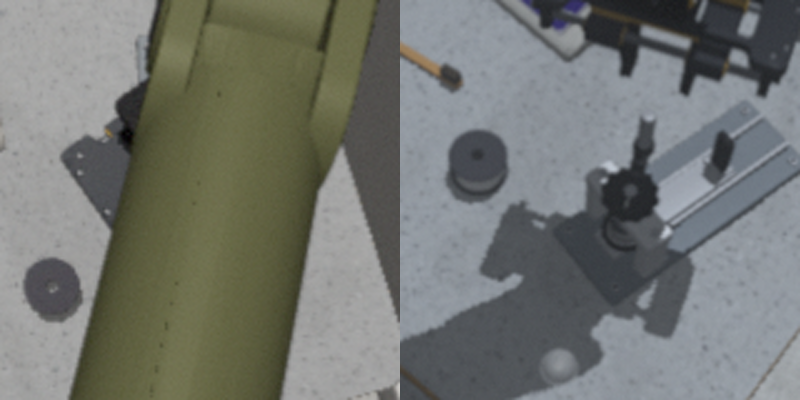

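```bash
python3 -m crank '[0,32.5,-23.2,0,0,0,46,0,32.4,-23.3,0,0,0,46,0,0,0,0.18,0,0,46,0,0,0,0.18,0,0,46,0,0,0,0.18,0,0,46]'; python3 -m crank '[20,0,0,0.046,0,0,46,20,0,0,0,0,0,46,20,0,0,0,0,0,46,10,0,0,0,0,0,46,0,0,0,0,0,0,46]';python3 - <<'E'
from h import *
st()
print('peg',atz("scene",(316.6,214.9),.156),'tab',atz("scene",(351.8,222.5),.08))
for n in("scene","top"):
    im=ctrl.get_image(n);cv2.imwrite(f"pics/{n}4.png",im[:,:,::-1])
a=cv2.imread('pics/top4.png')[130:290,250:410]; b=cv2.imread('pics/scene4.png')[160:340,205:385]
cv2.imwrite('pics/z4.png',np.hstack([cv2.resize(a,(400,400),interpolation=2),cv2.resize(b,(400,400),interpolation=2)]))
E
```

```text
time: 21.45
position: [0.566, -0.1816, 0.4007]
tool_rot: [2.194, 0.054, -2.198]
ft_force: [-0.0, -0.1, -0.1]
grip_width: 0.528
time: 22.08
position: [0.5657, -0.1815, 0.3307]
tool_rot: [2.215, 0.011, -2.218]
ft_force: [-0.7, 0.6, 0.2]
grip_width: 0.528
t 22.075 pos [ 0.5657 -0.1815  0.3307] Ftool [-0.1825 -0.5632  0.6686] Ttool [-0.0351 -0.0983 -0.0209] yaw y -89.42 polar 0.1137 1.3447708510378769 open 45.9 q7 [-0.4    0.315  0.8    1.715 -0.239  1.215 -1.1  ] tilt [-0.0002  0.0018]
peg [ 0.4875 -0.1572  0.156 ] tab [ 0.5672 -0.182   0.08  ]
```

View pics/z4.png

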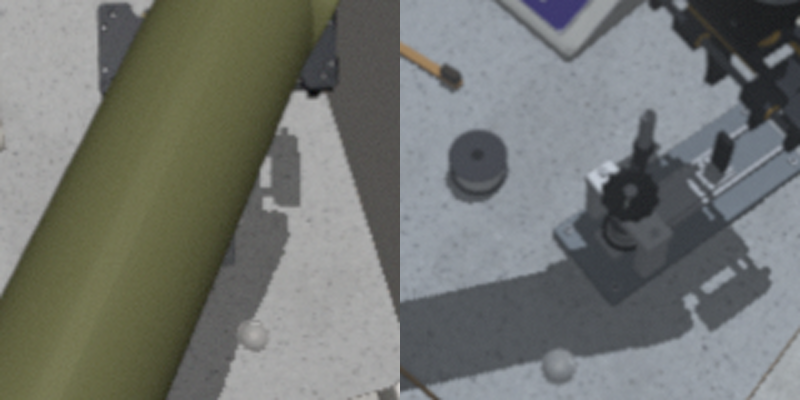

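```bash
python3 -m crank '[15,0,0,0,0,0,46,15,0,0,0,0,0,46,15,0,0,0,0,0,46,8,0,0,0,0,0,46,0,0,0,0,0,0,46]';python3 - <<'E'
from h import *
q()
im=ctrl.get_image("scene");cv2.imwrite("pics/scene5.png",im[:,:,::-1])
b=cv2.imread('pics/scene5.png')[160:280,270:430]
cv2.imwrite('pics/z5.png',cv2.resize(b,(800,600),interpolation=2))
E
```

```text
time: 22.8
position: [0.5657, -0.1815, 0.2778]
tool_rot: [2.215, 0.011, -2.218]
ft_force: [0.1, 0.2, -0.1]
grip_width: 0.529
F [ 0.09 -0.15 -0.08] T [ 0.    -0.164  0.002] Fy_from_T 0.01 yaw -89.44 pol 113.74 1.34
```

View pics/z5.png

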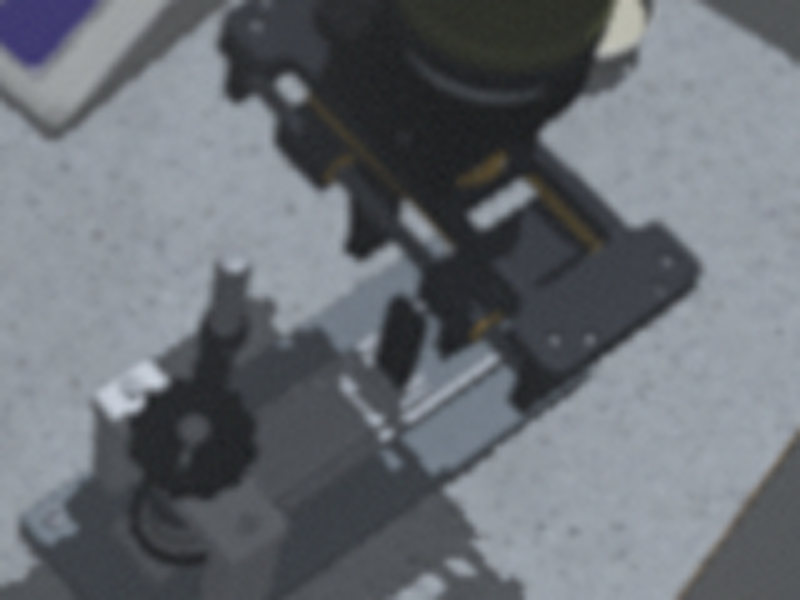

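```bash
python3 -m crank '[10,0,0,0,0,0,46,12,0,0,0,0,0,46,12,0,0,0,0,0,46,12,0,0,0,0,0,46,0,0,0,0,0,0,46]' 10;python3 - <<'E'
from h import *
q()
im=ctrl.get_image("scene");cv2.imwrite("pics/scene6.png",im[:,:,::-1])
b=cv2.imread('pics/scene6.png')[160:280,270:430]
cv2.imwrite('pics/z6.png',cv2.resize(b,(800,600),interpolation=2))
E
```

```text
time: 23.48
position: [0.5654, -0.1814, 0.2313]
tool_rot: [2.214, 0.011, -2.219]
ft_force: [-0.5, 0.5, 0.8]
grip_width: 0.526
F [-0.76 -0.54  0.54] T [ 0.006 -0.199  0.071] Fy_from_T 0.31 yaw -89.45 pol 113.47 1.41
```

View pics/z6.png

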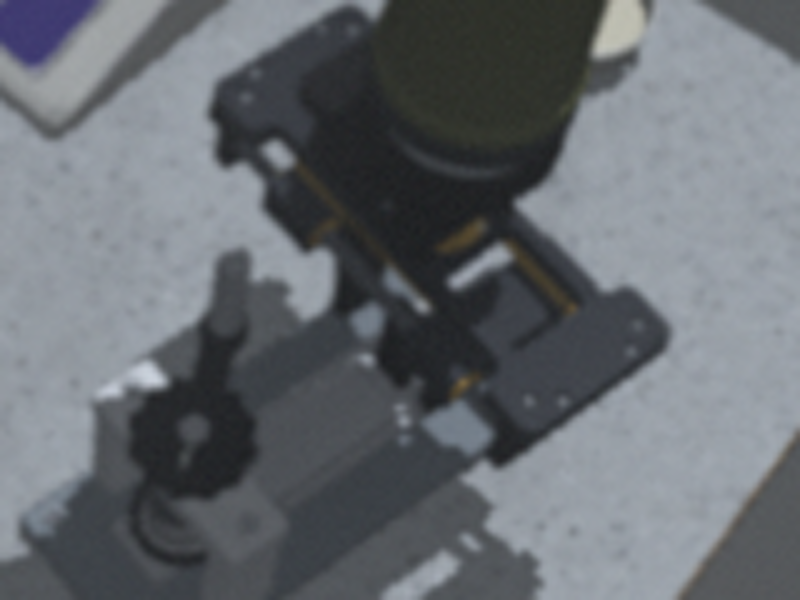

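```bash
python3 -m crank '[0,0,0,0,0,0,34,0,0,0,0,0,0,28,0,0,0,0,0,0,24,0,0,0,0,0,0,22,0,0,0,0,0,0,22]' 12; python3 -c "
from h import *
q()"; python3 -m crank '[0,0,0,0,0,0,20,0,0,0,0,0,0,18,0,0,0,0,0,0,16,0,0,0,0,0,0,14,0,0,0,0,0,0,14]'; python3 -c "
from h import *
q();avg(3)"
```

```text
time: 24.15
position: [0.566, -0.1816, 0.2328]
tool_rot: [2.217, 0.011, -2.216]
ft_force: [-0.5, 0.3, -0.3]
grip_width: 0.257
F [ 0.26 -0.31  0.46] T [-0.014 -0.171  0.021] Fy_from_T 0.09 yaw -89.44 pol 114.04 1.3
time: 24.78
position: [0.566, -0.1814, 0.2327]
tool_rot: [2.217, 0.012, -2.217]
ft_force: [0.3, 1.6, 1.6]
grip_width: 0.226
F [-1.64 -1.62 -0.33] T [ 0.01  -0.235 -0.148] Fy_from_T -0.66 yaw -89.43 pol 114.04 1.4
F avg [-0.5911 -1.2875  0.0122] T avg [-0.002  -0.2202 -0.2019] Fy~Tz/.164 -1.2310565411324883 Fz~ 1.3426602907852536 sd [0.9755 0.254  0.4449]
```

```bash
python3 -m crank '[0,0,-2,0,0,0,14,0,0,-4,0,0,0,14,0,0,-5,0,0,0,14,0,0,-5,0,0,0,14,0,0,-5,0,0,0,14]'; python3 -c "
from h import *
q()"; python3 -m crank '[0,0,-5,0,0,0,14,0,0,-5,0,0,0,14,0,0,-5,0,0,0,14,0,0,-5,0,0,0,14,0,0,-5,0,0,0,14]'; python3 -c "
from h import *
q()"
```

```text
time: 25.5
position: [0.5874, -0.1812, 0.2327]
tool_rot: [2.217, 0.011, -2.217]
ft_force: [-2.6, 2.6, 2.6]
grip_width: 0.226
F [-2.6  -2.66  2.54] T [ 0.002 -0.668 -0.55 ] Fy_from_T -2.45 yaw -89.43 pol 135.47 1.27
time: 26.12
position: [0.6124, -0.1809, 0.2327]
tool_rot: [2.217, 0.012, -2.217]
ft_force: [-1.8, 3.8, 3.2]
grip_width: 0.226
F [-3.21 -3.83  1.78] T [-0.068 -0.662 -0.715] Fy_from_T -3.18 yaw -89.43 pol 160.39 1.16
```

```bash
python3 -m crank '[0,-0.4,-3,0,0,0,14,0,-0.3,-3,0,0,0,14,0,0,-3,0,0,0,14,0,0,-2,0,0,0,14,0,0,-1,0,0,0,14]'; python3 -c "
from h import *
q()"; python3 -m crank '[0,0,-1,0,0,0,14,0,0,-0.5,0,0,0,14,0,0,-0.5,0,0,0,14,0,0,-0.5,0,0,0,14,0,0,0,0,0,0,14]'; python3 -c "
from h import *
q()"
```

```text
time: 26.75
position: [0.624, -0.1806, 0.2328]
tool_rot: [2.217, 0.01, -2.216]
ft_force: [-2.4, 2.2, 2.0]
grip_width: 0.228
F [-2.   -2.22  2.41] T [ 0.038 -0.609 -0.335] Fy_from_T -1.49 yaw -89.45 pol 172.09 1.2
time: 27.38
position: [0.6262, -0.1806, 0.2328]
tool_rot: [2.216, 0.011, -2.217]
ft_force: [-4.3, 0.1, 3.4]
grip_width: 0.225
F [-3.41 -0.19  4.32] T [-0.001 -0.989 -0.135] Fy_from_T -0.6 yaw -89.45 pol 174.22 1.19
```

```bash
python3 -m crank '[0,0,-0.5,0,0,0,14,0,0,-0.5,0,0,0,14,0,0,-0.5,0,0,0,14,0,0,-0.5,0,0,0,14,0,0,0,0,0,0,14]'
python3 - <<'E'
from h import *
q();avg(3)
im=ctrl.get_image("scene");cv2.imwrite("pics/scene7.png",im[:,:,::-1])
b=cv2.imread('pics/scene7.png')[160:280,270:430]
cv2.imwrite('pics/z7.png',cv2.resize(b,(800,600),interpolation=2))
E
```

```text
time: 28.0
position: [0.6269, -0.1808, 0.2327]
tool_rot: [2.212, 0.011, -2.223]
ft_force: [-10.1, 1.6, 8.1]
grip_width: 0.228
F [-8.01 -1.74 10.08] T [-0.07 -2.12 -0.37] Fy_from_T -1.64 yaw -89.48 pol 174.96 1.11
F avg [-7.5956 -1.9137  9.2955] T avg [-0.0274 -2.1347 -0.3316] Fy~Tz/.164 -2.022026802501967 Fz~ 13.016265189579066 sd [0.3326 0.1309 0.6   ]
```

View pics/z7.png

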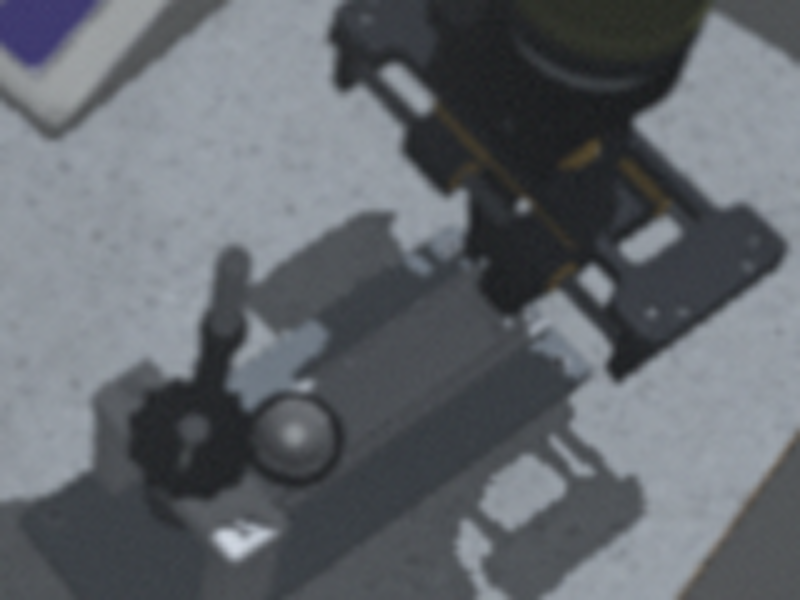

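```bash
python3 -m crank '[0,0,0.5,0,0,0,14,0,0,0.5,0,0,0,14,0,0,0.4,0,0,0,14,0,0,0,0,0,0,14,0,0,0,0,0,0,14]'; python3 -c "
from h import *
q()"; python3 -m crank '[0,0,0,0,0,0,20,0,0,0,0,0,0,25,0,0,0,0,0,0,32,0,0,0,0,0,0,40,0,0,0,0,0,0,46]'; python3 -c "
from h import *
q()"
```

```text
time: 28.78
position: [0.6264, -0.1807, 0.2327]
tool_rot: [2.215, 0.011, -2.219]
ft_force: [-4.8, 0.9, 4.0]
grip_width: 0.232
F [-4.02 -0.92  4.83] T [-0.043 -1.361 -0.127] Fy_from_T -0.56 yaw -89.46 pol 174.42 1.15
time: 29.4
position: [0.6272, -0.1803, 0.2328]
tool_rot: [2.217, 0.011, -2.216]
ft_force: [0.3, 1.4, -0.0]
grip_width: 0.485
F [ 0.04 -1.4  -0.31] T [ 0.017 -0.125  0.018] Fy_from_T 0.08 yaw -89.43 pol 175.26 1.27
```

Clear of the tab; rise straight up and move aside to look.

```bash
python3 -m crank '[-10,0,0,0,0,0,60,-25,0,0,0,0,0,60,-40,0,0,0,0,0,60,-50,0,0,0,0,0,60,-40,0,0,0,0,0,60]'; python3 -m crank '[0,-55,0,0,0,0,60,0,-55,0,0,0,0,60,0,-55,0,0,0,0,60,0,-55,0,0,0,0,60,0,-55,0,0,0,0,60]'
python3 - <<'E'
from h import *
q()
for n in("scene","top"):
    im=ctrl.get_image(n);cv2.imwrite(f"pics/{n}8.png",im[:,:,::-1])
    for t in("crank_peg","pull_tab","nest","dome","reel","brush"):print(n,t,[(np.round(d['at'],1),round(d['confidence'],2)) for d in ctrl.mark_of(n,t)[:3]])
a=cv2.imread('pics/top8.png')[110:290,230:410]; b=cv2.imread('pics/scene8.png')[160:340,205:385]
cv2.imwrite('pics/z8.png',np.hstack([cv2.resize(a,(400,400),interpolation=2),cv2.resize(b,(400,400),interpolation=2)]))
E
```

```text
time: 30.02
position: [0.627, -0.1807, 0.4008]
tool_rot: [2.219, 0.01, -2.214]
ft_force: [0.4, 0.4, 0.1]
grip_width: 0.69
time: 30.65
position: [0.6241, 0.0962, 0.3989]
tool_rot: [2.219, 0.011, -2.215]
ft_force: [-0.0, 0.1, 0.6]
grip_width: 0.69
F [-0.58 -0.08  0.  ] T [-0.038 -0.11   0.076] Fy_from_T 0.34 yaw -89.45 pol 329.0 58.45
scene crank_peg []
scene pull_tab [(array([373.9, 206.6]), 0.55)]
scene nest [(array([275.4, 321.9]), 0.72), (array([328.7, 248.4]), 0.68)]
scene dome [(array([275.4, 323. ]), 0.67), (array([332.3, 248.7]), 0.56)]
scene reel [(array([245.8, 237.8]), 0.86)]
scene brush [(array([210. , 186.7]), 0.54), (array([302.4, 257.9]), 0.37)]
top crank_peg [(array([320.5, 194.5]), 0.42)]
top pull_tab [(array([322.8, 146.4]), 0.66)]
top nest [(array([325.3, 192.3]), 0.93)]
top dome [(array([355. , 263.3]), 0.53), (array([325.6, 193.9]), 0.45)]
top reel [(array([269.2, 245.6]), 0.63)]
top brush [(array([211.8, 237.1]), 0.54)]
```

View pics/z8.png

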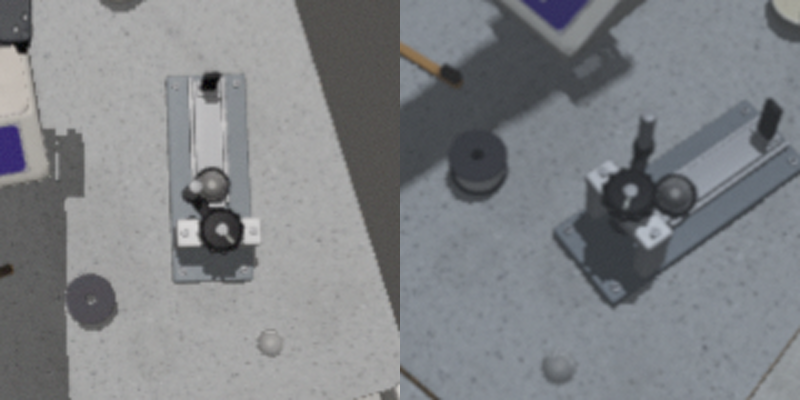

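Run:
```python
from h import *
print('tab',atz("scene",(373.9,206.6),.08),atz("top",(322.8,146.4),.08))
print('nest',atz("scene",(328.7,248.4),.026),atz("top",(325.3,192.3),.026))
print('dome',atz("scene",(332.3,248.7),.026),atz("top",(325.6,193.9),.026))
pt=atz("top",(230+195/400*180,110+186/400*180),.156);print('peg',pt,np.degrees(np.arctan2(pt[1]+.1842,pt[0]-.452)))
a=cv2.imread('pics/top0.png').astype(int);b=cv2.imread('pics/top8.png').astype(int)
m=(abs(a-b).max(2)>40).astype(np.uint8)
n,l,s,c=cv2.connectedComponentsWithStats(m)
print([tuple(x) for x in s[1:] if x[4]>15])
```

```text
tab [ 0.6296 -0.1798  0.08  ] [ 0.6177 -0.1758  0.08  ]
nest [ 0.5128 -0.1827  0.026 ] [ 0.512  -0.1851  0.026 ]
dome [ 0.5186 -0.1877  0.026 ] [ 0.5078 -0.1858  0.026 ]
peg [ 0.4891 -0.1535  0.156 ] 39.5972009549111
[(np.int32(0), np.int32(0), np.int32(245), np.int32(420), np.int32(31411)), (np.int32(110), np.int32(8), np.int32(42), np.int32(16), np.int32(482)), (np.int32(106), np.int32(12), np.int32(4), np.int32(19), np.int32(38)), (np.int32(154), np.int32(36), np.int32(13), np.int32(17), np.int32(167)), (np.int32(91), np.int32(39), np.int32(12), np.int32(14), np.int32(107)), (np.int32(121), np.int32(118), np.int32(8), np.int32(5), np.int32(18)), (np.int32(320), np.int32(142), np.int32(10), np.int32(13), np.int32(79)), (np.int32(317), np.int32(147), np.int32(14), np.int32(33), np.int32(278)), (np.int32(214), np.int32(168), np.int32(54), np.int32(192), np.int32(5593)), (np.int32(312), np.int32(185), np.int32(22), np.int32(23), np.int32(267)), (np.int32(331), np.int32(231), np.int32(5), np.int32(5), np.int32(17)), (np.int32(327), np.int32(234), np.int32(9), np.int32(21), np.int32(120)), (np.int32(232), np.int32(356), np.int32(35), np.int32(15), np.int32(217)), (np.int32(242), np.int32(402), np.int32(14), np.int32(18), np.int32(91)), (np.int32(289), np.int32(405), np.int32(9), np.int32(14), np.int32(63)), (np.int32(172), np.int32(408), np.int32(27), np.int32(12), np.int32(163)), (np.int32(253), np.int32(408), np.int32(7), np.int32(12), np.int32(23))]
```

```bash
python3 -m crank '[0,0,0,0,0,0,60,0,0,0,0,0,0,60,0,0,0,0,0,0,60,0,0,0,0,0,0,60,0,0,0,0,0,0,60]'; python3 -c "
from bench import ctrl
print(ctrl.close_job())"
```

```text
time: 31.98
position: [0.6244, 0.0947, 0.3978]
tool_rot: [2.217, 0.011, -2.216]
ft_force: [0.0, 0.8, 0.1]
grip_width: 0.688
the job is handed in; nothing more can be done
None
```

The knob is loosened onto its stop, and the slide is fully out with the lens still in its nest. I handed the job in at about 32 s of the 67 s allowed; no verdict is reported.

- **Knob:** I pushed the peg clockwise with one finger pad, about 150° in all, at roughly 4 N while it ran. At the stop the force rose steadily, and I held it at about 9–10 N. The averaged wrist force read 9.05 N and the torque reading pointed to nearer 9.8 N; the highest single reading was 9.7 N. I then eased off and lifted clear before touching the tab.
- **Slide:** I gripped the tab across its width and pulled it along clamp -x until it hit its hard stop, about 10 N on the tab. I then let go and moved the arm away.
- **Last checks:**
  - The nest appears about 60 mm from the spindle (x 0.452 to about 0.512), and the lens is visible in it.
  - The peg is still near the stop angle.
  - The top picture shows no change at the spare lens or the reel. The brush was partly in the arm's shadow, but its detected position had not moved.
- **Disagreements:** In the final pictures the two cameras put the tab about 12 mm apart along the slide (0.630 and 0.618 m). The hard stop felt at 60 mm and the nest position both support the slide being fully out.

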